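Fit the new bay label behind the rack's lip and hold it pressed home

ROBOT

A 6-joint arm with a two-finger parallel gripper is mounted at the origin on the work surface. World frame = base frame: x ahead of the robot, y to its left, z up, the work surface at z = 0. Lengths are in m, angles in rad, forces in N, time in s.
With the tool pointing down it reaches from about 0.35 to 0.975 m from the base axis. Payload 4.9 kg.
Tool frame: the origin (TCP) lies on the centre line of the jaws, within the pads' length; the fingertips stand 14 mm ahead of it and the grasp point (between the pads) lies 5 mm behind it (manip.nose_length is the distance from the TCP to the fingertips, in m); z points along the fingers, y is the line along which they close (so a half turn about z gives the same grasp; the last joint's range is limited). The gripper opens to 85 mm and grips with 20 to 120 N. Pads are 22 mm wide; open, the fingers measure 114 mm over their backs; the gripper's body (76 mm by 85 mm) begins 54 mm behind the grasp point. The pads swing forward as they close: fully open they stand 13 mm farther back than shut.
Start: joints at [1.174, 0.053, 1.613, -0, 1.476, -0.119], TCP at [0.171, 0.601, 0.245] pointing down, gripper open.
Joint ranges: [-3.01, 3.01], [-1.01, 2.22], [0.06, 2.58], [-1.02, 4.17], [0.09, 2.62], [-3.14, 3.14]. Speed limits (rad/s): [2.57, 2.57, 3.14, 3.14, 3.14, 3.14].

INTERFACE

Orientations are given as a unit quaternion [w, x, y, z].
In Python, from plant import manip, imaging gives the robot as it stands.
- The arm moves only by the tool play_rows, never from a script. Its argument "commands" is a list of rows, each a list of 6 numbers: the shift along the tool's x, y, z in mm, then the turn, a rotation vector about the tool's x, y, z in degrees. A call has 1 to 5 rows; each row shifts and turns the commanded pose from where the row before left it, along the tool's axes as they then stand; what a row does not reach is not made up. A row lasts 1/12 s, in which the tool goes at most 41.7 mm and 7.16 degrees, less where a joint would pass 70% of its speed; a pose out of reach is approached as far as the arm can. A call is refused whole if a number of a shift passes 41.7 or a number of a turn 7.16, either way. A call with a gripper value outside its range is refused whole. "hand" is the finger opening in mm, from 0 to 85.4, set as the call begins (left out, the last holds). The fingers move at their own pace and stop on an object; the grip force is fixed at half the most. Time passes only in rows, so rows that do not move let the fingers close. It gives the time, the measured TCP pose, the force, the opening and the grip force at its end, in the units of the state.
- manip.state(): the state, without advancing time (a new reading comes with each control period).
- imaging.grab_frame(name): name is "scene" or "top"; returns a dict with "image" (384x512x3 uint8, red, green, blue), "fx", "fy", "cx", "cy" (pixels), "R" (3x3) and "t" (3): a world point X has camera coordinates R X + t. Camera axes: x right, y down, z forward; pixel columns grow to the right and rows downward; lengths in m; the calibration is good to about 2 mm. A picture is of the moment at which its call begins. There is no depth.
- manip.job_done(): hands the job in; it is judged then, once.
The state is a dict: "time": time; "joint_pos": joint angles; "joint_vel": joint speeds; "joint_efforts": joint torques, N m; "tool_pos": TCP position; "tool_rot": TCP orientation; "contact_force": force on the tool from outside, world axes, zero at the start; "ft_torque": the same for the moment, N m; "gripper_width": opening from 0.0 (shut) to 1.0 (fully open); "grasp_force": force on a finger pad.
Only numpy, scipy, OpenCV 4.12 (cv2) and the standard library are available. Lean on these libraries where they do the work, as an engineer would, in place of code of your own. Each camera call takes 0.05 s, during which the arm holds its last target. There are 200 camera calls.

TASK

The blue marker pen stands in the wooden label stand between the two label holders, in the way: stand it in the dark steel pen cup and let go of it. Then take the yellow label holder out of the stand, push it, card still facing the robot, down behind the blue lip of the parts rack in the empty middle bay, until it has pushed the sprung seat all the way down, and finish there, gripper still on the holder, keeping it pressed fully home (it springs back if released). Leave the white holder and everything else on the bench where they are.

Things in the scene. Friction and masses are not known exactly. Their poses are not given: they have to be found in the camera images.
- pen_center (a point): Blue marker pen with a black cap on top, round, 16 mm diameter, 140 mm long, about 25 g. The point is at its centre, 70 mm from either end; z runs along the pen to the cap. It starts upright in a round hole of the stand with its foot 5 mm above the table (top at 145 mm), its lowest 25 mm in the hole, free to be drawn straight up.
- cup_rim (a point): Open round pen cup of dark steel, empty, fixed to the bench; 56 mm outer and 50 mm inner diameter, 90 mm high, inner floor 5 mm above the table. The point is at the centre of the open mouth, at rim height; z up.
- label_center (a point): Yellow label holder, about 40 g, 80 mm high: blade 6 mm thick (its x), 80 mm wide (y), 58 mm high, topped by a grip bar (see label_grip). Point at its middle, 40 mm above its lower edge; z up. The white card is on its -x face, which starts facing the robot. Starts upright in one of the stand's two slots, lower edge 5 mm above the table; pull straight up.
- label_grip (a point): Centre of the yellow holder's grip bar, 29 mm above label_center: bar 10 mm thick (x), 40 mm wide (y), 22 mm high, centred over the blade. Place to hold it.
- label_front (a point): Point 15 mm out in front of the card of the yellow holder (along the holder's -x from its centre): tells which way the card faces.
- spare_center (a point): White label holder of the same shape (red stripe on its card), in the other slot of the stand; leave it. Point at its middle, as for the yellow one.
- stand: Wooden label stand, fixed, 150 (x) x 110 (y) x 30 mm high. Origin at the centre of its underside. Two slots along its y at x = -40 and +40 mm hold the two holders; the pen's hole is in the middle between them. Its yaw is small (within 0.3 rad).
- rail_mouth (a point): Centre of the mouth of the empty middle bay, 56 mm above the table. x points from the lip into the rack, away from the robot (yaw within 0.25 rad of world x), y along the slot, z up. Vertical slot 9 mm wide (x) between lip and rack; the mouth flares at 45 degrees both ways to 25 mm at the top, down to 9 mm wide 8 mm below the point. The bay is 96 mm long (y), between end walls.
- rail: Grey parts rack, fixed, 300 mm wide (y), 56 mm high, 150 mm deep, with a blue lip along its front (-x) that forms the label slot. Origin on the table under rail_mouth. The bays 100 mm to either side hold fixed white holders, tops 98 mm above the table; three small bins on the rack, from 59 mm behind the slot, reach 96 mm.
- seat (a joint): Orange sprung seat strip in the slot, pushed down by the holder's lower edge: 0 = up (its top 30 mm below rail_mouth), 0.008 m = fully down on a hard stop (38 mm below). About 4 N to start, 8 N fully down; it springs up when released. Fully home, the holder's centre is 2 mm above rail_mouth and its top level with the neighbouring white holders.
- spool: Bystander: steel-coloured solder spool, 56 mm diameter, 42 mm high, standing; origin centre of underside.
- driver: Bystander: screwdriver lying on the mat; origin on the mat below its middle.
- flux: Bystander: small amber bottle, 44 mm diameter, 85 mm high; origin centre of underside.
- tape: Bystander: roll of amber tape lying flat, 84 mm diameter, 20 mm high; origin centre of underside.
- meter: Bystander: yellow multimeter lying flat, 150 x 75 x 34 mm; origin centre of underside.

How it is judged:
By the outcome, as a careful person would: the job done as asked, in the order asked, and still so for the second after the job is handed in, while the arm keeps its last pose, push and grip.
It also fails if it takes over 67 s, if anything falls off the work surface, if the arm or the gripper's body presses on something with over 40 N, if the wrist force passes 120 N, or if a joint passes its speed limit or range.

## Working session

There is one attempt and no reset: what is moved stays moved. The work goes in short steps, Python scripts to look and compute and a tool call to move; the robot and the scene stay as the last step left them, time stands still between calls to the robot, and variables do not carry over. Pictures are saved under pics/ and viewed, at most 10 in all, crops included, and the job is handed in when it is done.

Besides the shell and the picture viewer there is one more tool, called in YAML: its name, and indented under it one key for each argument. play_rows: Moves the arm, as the interface text tells. Its arguments: {"type":"object","properties":{"commands":{"type":"array","items":{"type":"array","items":{"type":"number"}}},"hand":{"type":"number"}},"required":["commands"]}

```bash
mkdir -p pics; python3 - <<'E'
from plant import manip, imaging
import cv2, numpy as np
print(manip.state())
for n in("scene","top"):
    f=imaging.grab_frame(n); cv2.imwrite(f"pics/{n}0.png",f["image"][:,:,::-1]); print(n,f["fx"],f["cx"],f["cy"],np.round(f["R"],3).tolist(),f["t"])
E
```

```text
{'time': 0.0, 'joint_pos': array([ 1.17401241e+00,  5.33414450e-02,  1.61428881e+00, -2.89755394e-05,
        1.47597641e+00, -1.19002633e-01]), 'joint_vel': array([ 0.00114865, -0.00079398,  0.00085629,  0.00078841,  0.00134731,
       -0.00096947]), 'joint_efforts': array([-2.87207724e-03, -3.93684411e+01, -3.70173383e+01, -2.89749187e-04,
        7.20647833e-03,  3.81323090e-06]), 'tool_pos': array([0.17116927, 0.60049363, 0.24407563]), 'tool_rot': array([-2.42886214e-04,  1.38443081e-01,  9.90369880e-01, -9.77380634e-04]), 'contact_force': array([ 0.17361914, -0.01315345, -0.07474412]), 'ft_torque': array([-0.01201724,  0.03475704,  0.00998409]), 'grasp_force': 0.0, 'gripper_width': 1.0029600096678861}
scene 452.8863262532413 253.29755579915428 185.78253098458174 [[0.167, 0.986, 0.0], [0.733, -0.124, -0.668], [-0.659, 0.112, -0.744]] [-0.14221934 -0.32952032  1.57078073]
top 376.7862107398171 257.3853726299675 189.03749014881694 [[0.016, -0.999, 0.029], [-0.987, -0.02, -0.158], [0.159, -0.026, -0.987]] [0.04096111 0.55810005 1.18149726]
```

View pics/scene0.png

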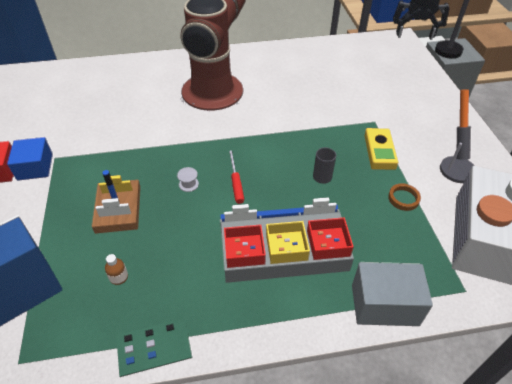

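View pics/top0.png

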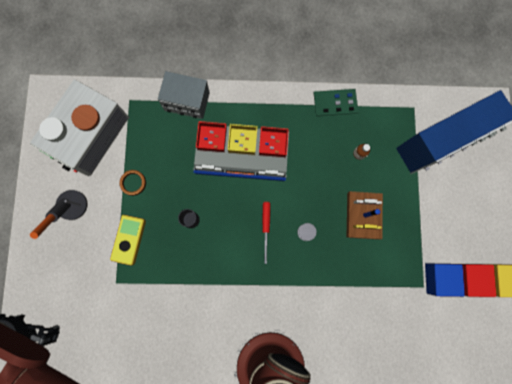

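The scene view shows the stand at about (117,205), cup (324,165) and rack lip (280,213). In the top view they are at (366,215), (189,219) and (240,175). Next I'll enlarge these in one composite picture.

```bash
cat > h.py <<'E'
from plant import manip, imaging
import cv2, numpy as np
def ray(f,uv):
    d=np.array([(uv[0]-f["cx"])/f["fx"],(uv[1]-f["cy"])/f["fy"],1.]); R=np.array(f["R"]);t=np.array(f["t"])
    return -R.T@t, R.T@d
def onz(f,uv,z):
    c,d=ray(f,uv); return c+d*(z-c[2])/d[2]
def two(f,uv,g,uw):
    A=np.zeros((3,3));b=np.zeros(3);L=[]
    for F,p in((f,uv),(g,uw)):
        c,d=ray(F,p);d=d/np.linalg.norm(d);P=np.eye(3)-np.outer(d,d);A+=P;b+=P@c;L.append((c,d))
    X=np.linalg.solve(A,b); return X, [round(1e3*np.linalg.norm(np.cross(X-c,d)),1) for c,d in L]
def proj(f,X):
    p=np.array(f["R"])@X+np.array(f["t"]); return np.array([f["fx"]*p[0]/p[2]+f["cx"],f["fy"]*p[1]/p[2]+f["cy"]])
def crop(f,u,v,w,h,s):
    return cv2.resize(np.ascontiguousarray(f["image"][v:v+h,u:u+w,::-1]),None,fx=s,fy=s,interpolation=cv2.INTER_CUBIC)
E
python3 - <<'E'
from h import *
s=imaging.grab_frame("scene");t=imaging.grab_frame("top")
np.save("s.npy",s,allow_pickle=True);np.save("t.npy",t,allow_pickle=True)
a=np.hstack([crop(s,85,163,66,75,4),crop(t,335,180,60,75,4)])   # 504x300
a=np.hstack([a,crop(s,302,142,37,50,6),])  #222
b=np.hstack([crop(s,215,190,100,75,4)[:, :400],crop(t,190,150,100,75,4)])
a=np.pad(a,((0,0),(0,800-a.shape[1]),(0,0)));cv2.imwrite("pics/c1.png",np.vstack([a,b]))
E
```

```text
(no output)
```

View pics/c1.png

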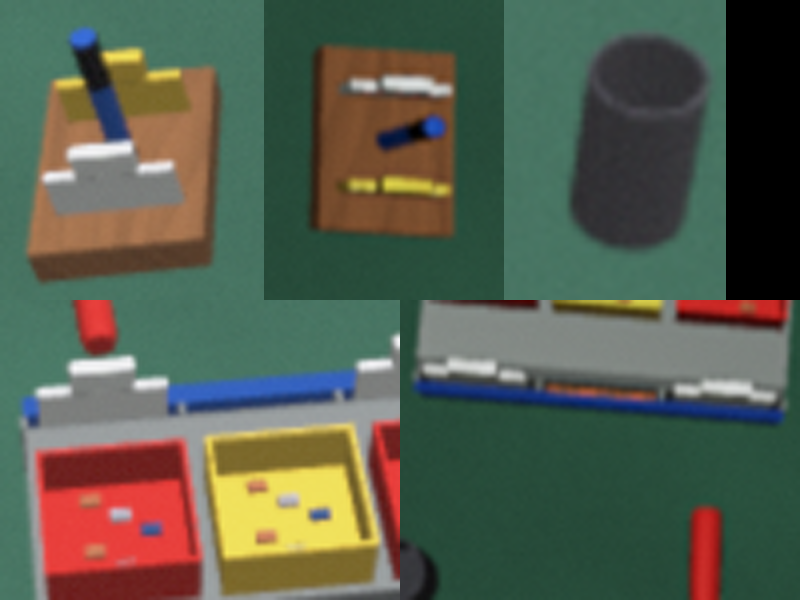

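The composite shows the pen cap top at scene (105.6,172.4) and top (377,211.4). The yellow holder is on the robot side of the stand, and the middle bay with its orange seat is empty. Next I'll turn these into positions.

```bash
cat > m.py <<'E'
from h import *
s=np.load("s.npy",allow_pickle=True).item();t=np.load("t.npy",allow_pickle=True).item()
def mask(f,lo,hi,box):
    h=cv2.cvtColor(f["image"],cv2.COLOR_RGB2HSV); m=cv2.inRange(h,lo,hi); k=np.zeros_like(m);u,v,w,H=box;k[v:v+H,u:u+w]=1;return m*k
def pts(m):
    y,x=np.nonzero(m);return np.c_[x,y].astype(float)
def line(p,z,f):
    P=np.array([onz(f,q,z) for q in p])[:,:2];vx,vy,x,y=cv2.fitLine(P.astype(np.float32),cv2.DIST_HUBER,0,1e-4,1e-4).ravel();return (x,y),np.degrees(np.arctan2(vy,vx)),P
# pen top
ps=pts(mask(s,(100,150,150),(125,255,255),(100,165,14,14)));pt=pts(mask(t,(100,150,140),(125,255,255),(368,205,14,14)))
print("pen",len(ps),ps.mean(0),len(pt),pt.mean(0),two(s,ps.mean(0),t,pt.mean(0)),onz(s,ps.mean(0),.145),onz(t,pt.mean(0),.145))
# yellow bar top (z .085)
for f,b,n in((s,(100,170,40,24),"s"),(t,(350,218,40,14),"t")):
    p=pts(mask(f,(22,120,190),(35,255,255),b)); l=line(p,.085,f);print("yel",n,len(p),p.min(0),p.max(0),l[:2],l[2].mean(0))
# stand
for f,b,n in((t,(340,185,50,60),"t"),(s,(85,175,66,65),"s")):
    m=mask(f,(3,60,90),(18,255,255),b);c,_=cv2.findContours(m,0,2);c=max(c,key=cv2.contourArea);r=cv2.minAreaRect(c);bx=cv2.boxPoints(r)
    a=cv2.approxPolyDP(cv2.convexHull(c),3,True)[:,0];print("stand",n,[np.round(onz(f,q,.03)[:2],3).tolist()+q.tolist() for q in a])
# lip
for f,b,n,z in((t,(190,165,105,25),"t",.056),(s,(218,195,130,35),"s",.056)):
    m=mask(f,(100,120,110),(125,255,255),b);p=pts(m);l=line(p,z,f);print("lip",n,len(p),p.min(0),p.max(0),l[:2],l[2][[l[2][:,1].argmin(),l[2][:,1].argmax()]])
# white holders tops at .098
for f,b,n in((t,(190,160,105,20),"t"),(s,(218,195,125,35),"s")):
    m=mask(f,(0,0,205),(180,40,255),b);k,lab,st,ce=cv2.connectedComponentsWithStats(m)
    for i in range(1,k):
        if st[i,4]>15: print("white",n,st[i],onz(f,ce[i],.09))
p=pts(mask(t,(5,100,120),(18,255,255),(220,165,45,15)));print("seat",len(p),p.min(0),p.max(0),[onz(t,p.mean(0),z).round(4) for z in(.026,)],line(p,.026,t)[1])
# cup: dark
for f,b,n in((t,(175,205,30,30),"t"),(s,(308,142,32,48),"s")):
    m=mask(f,(0,0,0),(180,255,75),b);h=cv2.cvtColor(f["image"],cv2.COLOR_RGB2HSV);m=m&((h[:,:,1]<110).astype(np.uint8)*255);c,_=cv2.findContours(m,0,2);c=max(c,key=cv2.contourArea);print("cup",n,cv2.boundingRect(c),cv2.minEnclosingCircle(c),cv2.contourArea(c))
E
python3 m.py
python3 - <<'E'
from h import *
s=np.load("s.npy",allow_pickle=True).item();t=np.load("t.npy",allow_pickle=True).item()
# cup rim centre from scene crop ellipse (648,75) at 6x
print(onz(s,(302+(648-504)/6-.4,142+75/6-.4),.09), onz(t,(189,218.5),.09))
cv2.imwrite("pics/c2.png",np.hstack([crop(t,175,203,33,33,10),crop(s,302,142,40,50,10)[:330]]))
E
```

```text
pen 22 [105.36363636 171.86363636] 13 [377.38461538 211.38461538] (array([ 0.48102736, -0.30600213,  0.14277194]), [np.float64(0.1), np.float64(0.1)]) [ 0.48325306 -0.30547968  0.145     ] [ 0.48079163 -0.30510663  0.145     ]
yel s 45 [100. 176.] [129. 184.] ((np.float32(0.45125204), np.float32(-0.29346466)), np.float32(63.076923)) [ 0.45490296 -0.2975547 ]
yel t 26 [358. 225.] [380. 227.] ((np.float32(0.4413128), np.float32(-0.30218044)), np.float32(89.084145)) [ 0.44156258 -0.30003063]
stand t [[0.556, -0.256, 350, 192], [0.548, -0.363, 382, 195], [0.406, -0.354, 381, 238], [0.411, -0.249, 349, 236]]
stand s [[0.412, -0.251, 137, 180], [0.563, -0.253, 136, 223], [0.557, -0.36, 93, 227], [0.498, -0.361, 94, 209], [0.41, -0.267, 131, 180]]
lip t 154 [194. 170.] [285. 179.] ((np.float32(0.6012284), np.float32(0.11097687)), np.float32(86.420815)) [[ 0.59008118 -0.03774067]
 [ 0.6134725   0.25702018]]
lip s 305 [220. 205.] [337. 219.] ((np.float32(0.60714865), np.float32(0.102109596)), np.float32(86.56591)) [[ 0.59952923 -0.04153954]
 [ 0.61084705  0.25732196]]
white t [266 171  11   2  16] [0.60720772 0.00807647 0.09      ]
white s [314 198  15   4  43] [0.61251691 0.21067575 0.09      ]
white s [233 204  15   4  44] [0.60002041 0.00994833 0.09      ]
seat 12 [229. 172.] [250. 173.] [array([0.6149, 0.1093, 0.026 ])] 87.298195
cup t (177, 208, 23, 21) ((188.0, 219.0), 11.401854515075684) 324.5
cup s (313, 148, 23, 35) ((323.5, 165.0), 17.585603713989258) 573.0
[0.45898983 0.26581732 0.09      ] [0.45390417 0.26094561 0.09      ]
```

View pics/c2.png

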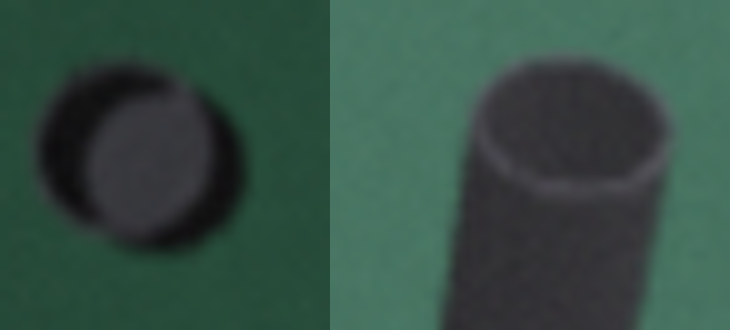

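Rim centre is at top (187,217.5) and scene (325.8,154). First I rotate the gripper so the jaws close along world x.

play_rows:
  commands:
    - [0,0,0,0,0,7]
    - [0,0,0,0,0,7]
    - [0,0,0,0,0,7]
    - [0,0,0,0,0,7]
    - [0,0,0,0,0,7]
  hand: 85

```text
time: 0.62
tool_pos: [0.1713, 0.6009, 0.2449]
tool_rot: [0.0, 0.433, 0.902, -0.0]
contact_force: [0.6, -0.3, -0.3]
gripper_width: 0.994
grasp_force: 0.0
```

play_rows:
  commands:
    - [0,0,0,0,0,7]
    - [0,0,0,0,0,7]
    - [0,0,0,0,0,7]
    - [0,0,0,0,0,7]
    - [0,0,0,0,0,7]

```text
time: 1.03
tool_pos: [0.1713, 0.6009, 0.2449]
tool_rot: [0.0, 0.684, 0.73, -0.0]
contact_force: [0.4, -0.2, 0.5]
gripper_width: 0.989
grasp_force: 0.0
```

play_rows:
  commands:
    - [0,0,0,0,0,7]
    - [0,0,0,0,0,0]

```text
time: 1.2
tool_pos: [0.1713, 0.6009, 0.245]
tool_rot: [0.0, 0.726, 0.688, -0.0]
contact_force: [0.3, -0.1, -0.9]
gripper_width: 0.992
grasp_force: 0.0
```

```bash
cat >> h.py <<'E'
from scipy.spatial.transform import Rotation as Ro
def to(x,y,z,yaw=None):
    st=manip.state();q=st["tool_rot"];R=Ro.from_quat([q[1],q[2],q[3],q[0]])
    d=R.inv().apply(np.array([x,y,z])-st["tool_pos"])*1e3; Y=R.as_matrix()[:,1]
    a=np.degrees(np.arctan2(Y[1],Y[0])); zt=R.as_matrix()[:,2]
    print("t",round(st["time"],2),"pos",st["tool_pos"].round(4),"shift tool mm",d.round(1),"yawY",round(a,2),"tilt",zt.round(3),"F",st["contact_force"].round(1),"w",round(st["gripper_width"]*85.4,1),"g",st["grasp_force"].round(1))
E
python3 - <<'E'
from h import *
s=np.load("s.npy",allow_pickle=True).item();t=np.load("t.npy",allow_pickle=True).item()
print("cup",onz(s,(325.8,154),.09),onz(t,(187,217.5),.09),two(s,(325.8,154),t,(187,217.5)))
print("yel",onz(t,(371,226),.085))
for u in((207.6,166.9),(271.6,171.9)): print("white t",onz(t,u,.098))
to(.482,-.3055,.25)
E
```

```text
cup [0.45870301 0.26645963 0.09      ] [0.45686771 0.26720028 0.09      ] (array([0.45697508, 0.26732671, 0.08823101]), [np.float64(0.2), np.float64(0.2)])
yel [ 0.44103934 -0.30436436  0.085     ]
white t [0.61546889 0.20902447 0.098     ]
white t [0.60384445 0.00865077 0.098     ]Traceback (most recent call last):
  File "<stdin>", line 6, in <module>
  File "h.py", line 22, in to
    print("t",round(st["time"],2),"pos",st["tool_pos"].round(4),"shift tool mm",d.round(1),"yawY",round(a,2),"tilt",zt.round(3),"F",st["contact_force"].round(1),"w",round(st["gripper_width"]*85.4,1),"g",st["grasp_force"].round(1))
                                                                                                                                                                                                           ^^^^^^^^^^^^^^^^^^^^^^^
AttributeError: 'float' object has no attribute 'round'
```

play_rows:
  commands:
    - [-20,30,0,0,0,0]
    - [-20,30,0,0,0,0]
    - [-20,30,0,0,0,0]
    - [-20,30,0,0,0,0]
    - [-20,30,0,0,0,0]

```text
time: 1.62
tool_pos: [0.317, 0.4924, 0.2452]
tool_rot: [0.0, 0.723, 0.69, -0.0]
contact_force: [0.8, 1.2, -0.3]
gripper_width: 0.999
grasp_force: 0.0
```

play_rows:
  commands:
    - [-20,30,0,0,0,0]
    - [-20,30,0,0,0,0]
    - [-20,30,0,0,0,0]
    - [-20,30,0,0,0,0]
    - [-20,30,0,0,0,0]

```text
time: 2.03
tool_pos: [0.462, 0.3847, 0.2452]
tool_rot: [-0.0, 0.724, 0.69, -0.0]
contact_force: [0.0, 0.4, -0.1]
gripper_width: 0.998
grasp_force: 0.0
```

play_rows:
  commands:
    - [-38,3,0,0,0,0]
    - [-38,3,0,0,0,0]
    - [-38,3,0,0,0,0]
    - [-38,3,0,0,0,0]
    - [-38,3,0,0,0,0]

```text
time: 2.45
tool_pos: [0.4658, 0.1938, 0.2451]
tool_rot: [0.0, 0.724, 0.69, -0.0]
contact_force: [0.9, -0.1, 0.1]
gripper_width: 0.995
grasp_force: 0.0
```

play_rows:
  commands:
    - [-38,3,0,0,0,0]
    - [-38,3,0,0,0,0]
    - [-38,3,0,0,0,0]
    - [-38,3,0,0,0,0]
    - [-38,3,0,0,0,0]

```text
time: 2.87
tool_pos: [0.471, 0.0033, 0.2454]
tool_rot: [0.0, 0.724, 0.69, 0.0]
contact_force: [0.5, -0.1, -1.0]
gripper_width: 0.994
grasp_force: 0.0
```

play_rows:
  commands:
    - [-38,3,0,0,0,0]
    - [-38,3,0,0,0,0]
    - [-38,3,0,0,0,0]
    - [-38,3,0,0,0,0]
    - [-38,3,0,0,0,0]

```text
time: 3.28
tool_pos: [0.4763, -0.1874, 0.2454]
tool_rot: [0.0, 0.724, 0.69, 0.0]
contact_force: [1.1, 0.2, 0.2]
gripper_width: 0.995
grasp_force: 0.0
```

play_rows:
  commands:
    - [-38,3,0,0,0,0]
    - [-38,3,0,0,0,0]
    - [-38,3,0,0,0,0]
    - [0,0,0,0,0,0]
    - [0,0,0,0,0,0]

```text
time: 3.7
tool_pos: [0.4795, -0.3015, 0.2448]
tool_rot: [-0.001, 0.725, 0.689, 0.0]
contact_force: [0.0, 0.2, -0.2]
gripper_width: 0.998
grasp_force: 0.0
```

```bash
sed -i 's/,st\["grasp_force"\].round(1))/,round(float(st["grasp_force"]),1))/' h.py; python3 -c "
from h import *
to(.482,-.3055,.12)"
```

```text
t 3.7 pos [ 0.4795 -0.3015  0.2448] shift tool mm [ -4.    2.8 124.8] yawY -2.94 tilt [-0.001  0.001 -1.   ] F [ 0.   0.2 -0.2] w 85.2 g 0.0
```

play_rows:
  commands:
    - [-4,3,31,0,0,0]
    - [0,0,31,0,0,0]
    - [0,0,31,0,0,0]
    - [0,0,31,0,0,0]
    - [0,0,0,0,0,0]

```text
time: 4.12
tool_pos: [0.479, -0.2995, 0.1138]
tool_rot: [-0.007, 0.724, 0.69, -0.001]
contact_force: [-1.0, 0.1, -1.5]
gripper_width: 0.993
grasp_force: 0.0
```

play_rows:
  commands:
    - [0,0,0,0,0,0]
    - [0,0,0,0,0,0]
    - [0,0,0,0,0,0]
    - [0,0,0,0,0,0]
    - [0,0,0,0,0,0]
  hand: 0

```text
time: 4.53
tool_pos: [0.4838, -0.3047, 0.1235]
tool_rot: [0.002, 0.725, 0.689, 0.0]
contact_force: [-0.1, 0.8, 0.3]
gripper_width: 0.294
grasp_force: 0.0
```

play_rows:
  commands:
    - [0,0,0,0,0,0]
    - [0,0,0,0,0,0]
    - [0,0,0,0,0,0]
    - [0,0,0,0,0,0]
    - [0,0,0,0,0,0]

```text
time: 4.95
tool_pos: [0.4833, -0.3047, 0.1231]
tool_rot: [0.001, 0.725, 0.689, -0.0]
contact_force: [-1.5, 0.9, 5.3]
gripper_width: 0.171
grasp_force: 58.6
```

play_rows:
  commands:
    - [0,0,-10,0,0,0]
    - [0,0,-15,0,0,0]
    - [0,0,-20,0,0,0]
    - [0,0,-20,0,0,0]
    - [0,0,-20,0,0,0]

```text
time: 5.37
tool_pos: [0.4826, -0.3038, 0.2074]
tool_rot: [-0.0, 0.725, 0.689, 0.0]
contact_force: [-0.4, -0.1, 0.0]
gripper_width: 0.171
grasp_force: 58.6
```

play_rows:
  commands:
    - [0,0,-20,0,0,0]
    - [0,0,-10,0,0,0]
    - [0,0,0,0,0,0]
    - [0,0,0,0,0,0]

```text
time: 5.7
tool_pos: [0.4828, -0.304, 0.2365]
tool_rot: [0.0, 0.725, 0.689, 0.0]
contact_force: [0.7, 0.5, -0.4]
gripper_width: 0.173
grasp_force: 58.6
```

```bash
python3 - <<'E'
from h import *
to(.458,.267,.24)
s=imaging.grab_frame("scene");t=imaging.grab_frame("top")
cv2.imwrite("pics/c3.png",np.hstack([crop(s,60,110,100,140,4),crop(t,310,160,100,140,4)]))
E
```

```text
t 5.7 pos [ 0.4828 -0.304   0.2365] shift tool mm [569.  -53.8  -3.8] yawY -2.92 tilt [ 0.001 -0.    -1.   ] F [ 0.7  0.5 -0.4] w 14.7 g 58.6
```

View pics/c3.png

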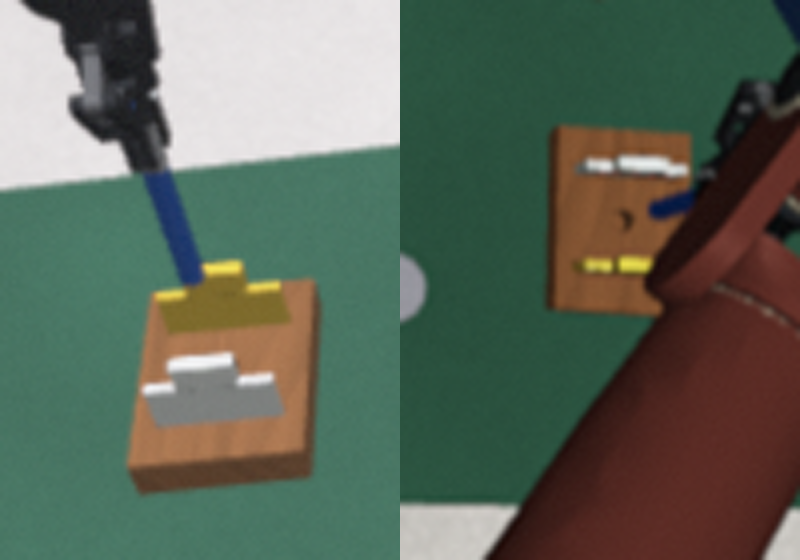

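The pen is held upright and clear of the stand, with its hole now visible at crop (625,220). I carry it to the cup.

play_rows:
  commands:
    - [15,-2,0,0,0,0]
    - [30,-3,0,0,0,0]
    - [38,-4,0,0,0,0]
    - [38,-4,0,0,0,0]
    - [38,-4,0,0,0,0]

```text
time: 6.22
tool_pos: [0.4726, -0.142, 0.2346]
tool_rot: [-0.001, 0.725, 0.689, -0.0]
contact_force: [2.0, -0.3, -0.1]
gripper_width: 0.172
grasp_force: 58.6
```

play_rows:
  commands:
    - [38,-4,0,0,0,0]
    - [38,-4,0,0,0,0]
    - [38,-4,0,0,0,0]
    - [38,-4,0,0,0,0]
    - [38,-4,0,0,0,0]

```text
time: 6.63
tool_pos: [0.4619, 0.0488, 0.2349]
tool_rot: [-0.001, 0.725, 0.689, -0.001]
contact_force: [0.2, -0.3, -0.1]
gripper_width: 0.171
grasp_force: 58.6
```

play_rows:
  commands:
    - [38,-3,0,0,0,0]
    - [38,-3,0,0,0,0]
    - [38,-3,0,0,0,0]
    - [38,-3,0,0,0,0]
    - [38,-2,0,0,0,0]

```text
time: 7.05
tool_pos: [0.4573, 0.2391, 0.2348]
tool_rot: [-0.001, 0.725, 0.689, -0.001]
contact_force: [0.8, -0.8, 0.7]
gripper_width: 0.173
grasp_force: 58.6
```

play_rows:
  commands:
    - [25,-2,0,0,0,0]
    - [5,0,0,0,0,0]
    - [0,0,0,0,0,0]
    - [0,0,0,0,0,0]
    - [0,0,0,0,0,0]

```text
time: 7.47
tool_pos: [0.4584, 0.2659, 0.2356]
tool_rot: [-0.0, 0.725, 0.688, -0.001]
contact_force: [0.3, 1.0, 0.0]
gripper_width: 0.17
grasp_force: 58.6
```

```bash
python3 - <<'E'
from h import *
to(.458,.267,.126)
s=imaging.grab_frame("scene");t=imaging.grab_frame("top")
cv2.imwrite("pics/c4.png",np.hstack([crop(s,270,70,100,130,4),crop(t,140,170,100,130,4)]))
E
```

```text
t 7.47 pos [0.4584 0.2659 0.2356] shift tool mm [  1.1  -0.4 109.6] yawY -2.98 tilt [-0.001 -0.001 -1.   ] F [0.3 1.  0. ] w 14.6 g 58.6
```

View pics/c4.png

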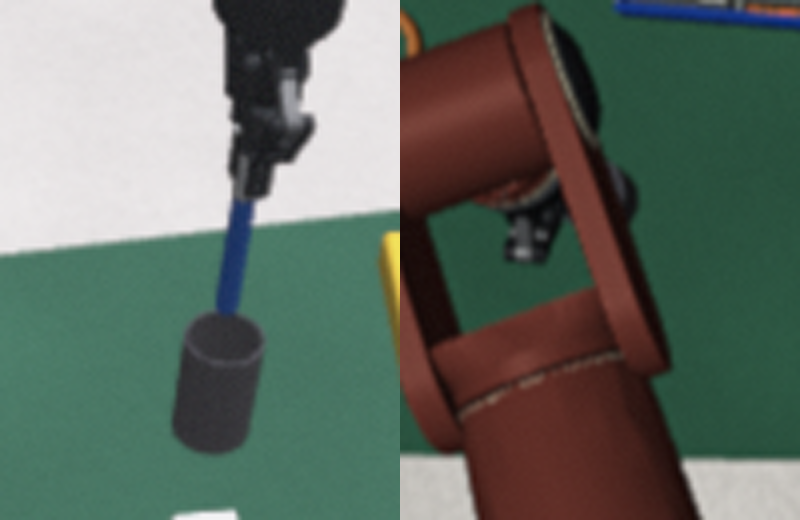

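The pen foot at crop (228,308) extends along the pen's line to the rim centre at (223,340), so they are aligned. I lower and release.

play_rows:
  commands:
    - [1,0,15,0,0,0]
    - [0,0,20,0,0,0]
    - [0,0,20,0,0,0]
    - [0,0,20,0,0,0]
    - [0,0,15,0,0,0]

```text
time: 7.98
tool_pos: [0.4584, 0.2666, 0.1446]
tool_rot: [-0.0, 0.726, 0.688, -0.001]
contact_force: [0.5, 0.1, -0.6]
gripper_width: 0.171
grasp_force: 58.6
```

play_rows:
  commands:
    - [0,0,10,0,0,0]
    - [0,0,8,0,0,0]
    - [0,0,0,0,0,0]
    - [0,0,0,0,0,0]
    - [0,0,0,0,0,0]

```text
time: 8.4
tool_pos: [0.4596, 0.2681, 0.1296]
tool_rot: [0.0, 0.725, 0.689, 0.001]
contact_force: [0.4, 1.0, 0.2]
gripper_width: 0.171
grasp_force: 58.6
```

play_rows:
  commands:
    - [0,0,3,0,0,0]
    - [0,0,3,0,0,0]
    - [0,0,0,0,0,0]
    - [0,0,0,0,0,0]
    - [0,0,0,0,0,0]

```text
time: 8.82
tool_pos: [0.4595, 0.2682, 0.1231]
tool_rot: [0.0, 0.725, 0.689, 0.001]
contact_force: [0.4, 0.2, 2.8]
gripper_width: 0.174
grasp_force: 58.9
```

play_rows:
  commands:
    - [0,0,0,0,0,0]
    - [0,0,0,0,0,0]
    - [0,0,0,0,0,0]
    - [0,0,0,0,0,0]
    - [0,0,0,0,0,0]
  hand: 85

```text
time: 9.23
tool_pos: [0.4585, 0.2678, 0.1219]
tool_rot: [-0.0, 0.725, 0.689, -0.0]
contact_force: [-0.3, -0.9, -0.3]
gripper_width: 0.869
grasp_force: 0.0
```

play_rows:
  commands:
    - [0,0,0,0,0,0]
    - [0,0,0,0,0,0]
    - [0,0,0,0,0,0]
    - [0,0,0,0,0,0]
    - [0,0,0,0,0,0]

```text
time: 9.65
tool_pos: [0.4588, 0.268, 0.1223]
tool_rot: [0.0, 0.725, 0.689, 0.0]
contact_force: [0.2, 0.2, -0.3]
gripper_width: 0.995
grasp_force: 0.0
```

play_rows:
  commands:
    - [0,0,-15,0,0,0]
    - [0,0,-25,0,0,0]
    - [0,0,-35,0,0,0]
    - [0,0,-30,0,0,0]
    - [0,0,0,0,0,0]

```text
time: 10.07
tool_pos: [0.4621, 0.2694, 0.2355]
tool_rot: [0.002, 0.725, 0.689, 0.006]
contact_force: [1.1, 0.5, 1.7]
gripper_width: 0.997
grasp_force: 0.0
```

```bash
python3 - <<'E'
from h import *
to(.442,-.302,.2)
s=imaging.grab_frame("scene")
cv2.imwrite("pics/c5.png",crop(s,280,90,90,110,4))
E
```

```text
t 10.07 pos [0.4621 0.2694 0.2355] shift tool mm [-571.8    8.5   32.4] yawY -2.91 tilt [ 0.012  0.005 -1.   ] F [1.1 0.5 1.7] w 85.1 g 0.0
```

View pics/c5.png

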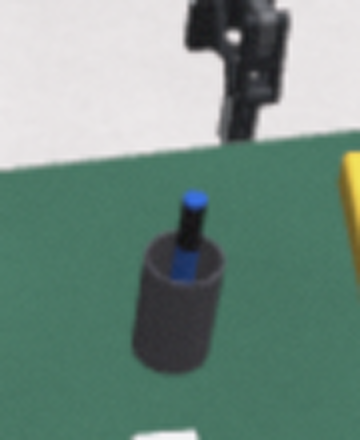

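The pen stands in the cup, cap at crop (195,200). Now I move to the yellow holder.

play_rows:
  commands:
    - [-15,1,0,0,0,0]
    - [-38,1,0,0,0,0]
    - [-38,1,0,0,0,0]
    - [-38,1,0,0,0,0]
    - [-38,1,0,0,0,0]
  hand: 60

```text
time: 10.53
tool_pos: [0.4543, 0.0996, 0.2259]
tool_rot: [-0.001, 0.724, 0.689, -0.001]
contact_force: [0.9, 0.2, 0.6]
gripper_width: 0.701
grasp_force: 0.0
```

play_rows:
  commands:
    - [-38,1,0,0,0,0]
    - [-38,1,0,0,0,0]
    - [-38,1,0,0,0,0]
    - [-38,1,0,0,0,0]
    - [-38,1,0,0,0,0]

```text
time: 10.95
tool_pos: [0.4497, -0.0907, 0.2261]
tool_rot: [-0.001, 0.725, 0.689, -0.0]
contact_force: [-0.0, 0.5, 0.6]
gripper_width: 0.705
grasp_force: 0.0
```

play_rows:
  commands:
    - [-38,1,0,0,0,0]
    - [-38,1,0,0,0,0]
    - [-38,1,0,0,0,0]
    - [-38,0,0,0,0,0]
    - [-38,0,0,0,0,0]

```text
time: 11.37
tool_pos: [0.443, -0.2806, 0.2259]
tool_rot: [-0.001, 0.725, 0.689, -0.0]
contact_force: [0.9, 0.1, -0.3]
gripper_width: 0.705
grasp_force: 0.0
```

play_rows:
  commands:
    - [-25,0,0,0,0,0]
    - [0,0,0,0,0,0]
    - [0,0,0,0,0,0]
    - [0,0,0,0,0,0]
    - [0,0,0,0,0,0]

```text
time: 11.78
tool_pos: [0.4427, -0.3027, 0.2266]
tool_rot: [-0.001, 0.724, 0.689, 0.0]
contact_force: [-0.4, -1.2, 0.3]
gripper_width: 0.701
grasp_force: 0.0
```

```bash
python3 - <<'E'
from h import *
to(.4425,-.3035,.067)
E
```

```text
t 11.78 pos [ 0.4427 -0.3027  0.2266] shift tool mm [ -0.9   0.  159.6] yawY -2.85 tilt [-0.001  0.001 -1.   ] F [-0.4 -1.2  0.3] w 59.9 g 0.0
```

play_rows:
  commands:
    - [-1,0,15,0,0,0]
    - [0,0,25,0,0,0]
    - [0,0,25,0,0,0]
    - [0,0,25,0,0,0]
    - [0,0,25,0,0,0]

```text
time: 12.2
tool_pos: [0.443, -0.3035, 0.1115]
tool_rot: [0.0, 0.724, 0.69, 0.0]
contact_force: [0.7, -0.6, -0.3]
gripper_width: 0.702
grasp_force: 0.0
```

play_rows:
  commands:
    - [0,0,18,0,0,0]
    - [0,0,12,0,0,0]
    - [0,0,8,0,0,0]
    - [0,0,4,0,0,0]
    - [0,0,0,0,0,0]

```text
time: 12.62
tool_pos: [0.4428, -0.3046, 0.0702]
tool_rot: [-0.0, 0.725, 0.689, -0.0]
contact_force: [0.2, -0.6, -0.7]
gripper_width: 0.699
grasp_force: 0.0
```

play_rows:
  commands:
    - [0,0,0,0,0,0]
    - [0,0,0,0,0,0]
    - [0,0,0,0,0,0]
    - [0,0,0,0,0,0]
    - [0,0,0,0,0,0]
  hand: 0

```text
time: 13.03
tool_pos: [0.4431, -0.3055, 0.0714]
tool_rot: [0.001, 0.725, 0.689, -0.0]
contact_force: [-1.1, -0.8, 5.3]
gripper_width: 0.107
grasp_force: 59.4
```

play_rows:
  commands:
    - [0,0,0,0,0,0]
    - [0,0,0,0,0,0]
    - [0,0,0,0,0,0]
    - [0,0,0,0,0,0]
    - [0,0,0,0,0,0]

```text
time: 13.45
tool_pos: [0.4431, -0.3055, 0.0713]
tool_rot: [0.001, 0.725, 0.689, -0.0]
contact_force: [-1.3, 0.4, 5.8]
gripper_width: 0.101
grasp_force: 59.2
```

```bash
python3 - <<'E'
from h import *
to(.4425,-.3035,.067)
print(manip.state()["ft_torque"])
E
```

```text
t 13.45 pos [ 0.4431 -0.3055  0.0713] shift tool mm [ 2.  -0.7  4.3] yawY -2.92 tilt [ 0.001 -0.001 -1.   ] F [-1.3  0.4  5.8] w 8.6 g 59.2
[-0.00352704  0.23485116  0.04105562]
```

Holder gripped. I lift it and carry it above the middle bay.

play_rows:
  commands:
    - [0,0,-8,0,0,0]
    - [0,0,-12,0,0,0]
    - [0,0,-20,0,0,0]
    - [0,0,-25,0,0,0]
    - [0,0,-25,0,0,0]

```text
time: 13.87
tool_pos: [0.4422, -0.3044, 0.1613]
tool_rot: [-0.001, 0.725, 0.689, 0.0]
contact_force: [-0.0, 0.3, -0.1]
gripper_width: 0.105
grasp_force: 58.8
```

play_rows:
  commands:
    - [0,0,-25,0,0,0]
    - [0,0,-15,0,0,0]
    - [0,0,0,0,0,0]
    - [16,6,0,0,0,0]
    - [30,10,0,0,0,0]

```text
time: 14.28
tool_pos: [0.4603, -0.2609, 0.2001]
tool_rot: [0.0, 0.726, 0.687, -0.0]
contact_force: [0.2, 0.9, 0.0]
gripper_width: 0.102
grasp_force: 58.7
```

play_rows:
  commands:
    - [32,11,0,0,0,0]
    - [32,11,0,0,0,0]
    - [32,11,0,0,0,0]
    - [32,11,0,0,0,0]
    - [32,11,0,0,0,0]

```text
time: 14.7
tool_pos: [0.5236, -0.1009, 0.1991]
tool_rot: [-0.001, 0.725, 0.689, -0.0]
contact_force: [-0.2, -0.3, -0.4]
gripper_width: 0.103
grasp_force: 58.7
```

play_rows:
  commands:
    - [32,11,0,0,0,0]
    - [32,11,0,0,0,0]
    - [32,11,0,0,0,0]
    - [32,11,0,0,0,0]
    - [32,11,0,0,0,0]

```text
time: 15.12
tool_pos: [0.5866, 0.056, 0.1989]
tool_rot: [-0.001, 0.725, 0.689, -0.001]
contact_force: [1.3, 0.2, 0.0]
gripper_width: 0.107
grasp_force: 58.7
```

play_rows:
  commands:
    - [32,11,0,0,0,0.6]
    - [20,8,0,0,0,0]
    - [5,3,0,0,0,0]
    - [0,0,0,0,0,0]
    - [0,0,0,0,0,0]

```text
time: 15.53
tool_pos: [0.6115, 0.1094, 0.1993]
tool_rot: [-0.0, 0.728, 0.685, -0.001]
contact_force: [-0.0, 0.1, -0.3]
gripper_width: 0.107
grasp_force: 58.7
```

```bash
python3 - <<'E'
from h import *
to(.612,.1085,.13)
E
```

```text
t 15.53 pos [0.6115 0.1094 0.1993] shift tool mm [-0.8  0.6 69.3] yawY -3.51 tilt [-0.002 -0.001 -1.   ] F [-0.   0.1 -0.3] w 9.2 g 58.7
```

play_rows:
  commands:
    - [0,0,12,0,0,0]
    - [0,0,20,0,0,0]
    - [0,0,16,0,0,0]
    - [0,0,10,0,0,0]
    - [0,0,5,0,0,0]

```text
time: 15.95
tool_pos: [0.6105, 0.1086, 0.1344]
tool_rot: [-0.001, 0.729, 0.685, -0.002]
contact_force: [-0.2, 0.1, -0.1]
gripper_width: 0.105
grasp_force: 58.8
```

play_rows:
  commands:
    - [0,0,0,0,0,0]
    - [0,0,0,0,0,0]
    - [0,0,0,0,0,0]

```text
time: 16.2
tool_pos: [0.613, 0.1096, 0.1385]
tool_rot: [0.001, 0.729, 0.685, 0.001]
contact_force: [0.5, 1.3, 0.1]
gripper_width: 0.104
grasp_force: 58.8
```

```bash
python3 - <<'E'
from h import *
to(.612,.1085,.122)
s=imaging.grab_frame("scene");t=imaging.grab_frame("top")
np.save("s2.npy",s,allow_pickle=True)
a=crop(s,215,150,130,100,6)
cv2.imwrite("pics/c6.png",a)
E
```

```text
t 16.2 pos [0.613  0.1096 0.1385] shift tool mm [-1.2 -0.9 16.5] yawY -3.53 tilt [ 0.002  0.    -1.   ] F [0.5 1.3 0.1] w 8.9 g 58.8
```

View pics/c6.png

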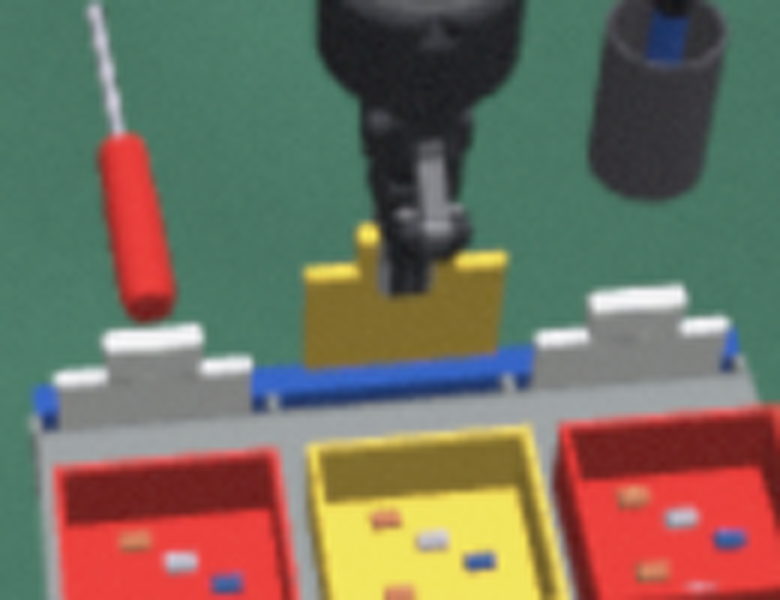

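The yellow holder hangs over the middle bay. Its shoulder corners are at crop (304,270) and (508,256), and the white neighbours' are at (55,375)/(252,362) and (537,335)/(729,322).

```bash
python3 - <<'E'
from h import *
s=np.load("s2.npy",allow_pickle=True).item()
g=lambda x,y,z:onz(s,(215+x/6-.4,150+y/6-.4),z)[:2]
W=[g(55,376,.076),g(252,363,.076),g(537,336,.076),g(729,323,.076)]
Y=[g(304,271,.130),g(508,257,.130)]
m=(W[0]+W[1]+W[2]+W[3])/4;d=(W[2]+W[3]-W[0]-W[1]);d/=np.linalg.norm(d)
print("rack mid",m,"yaw",np.degrees(np.arctan2(-d[0],d[1])))
y=(Y[0]+Y[1])/2;e=Y[1]-Y[0];print("yel mid",y,"yaw",np.degrees(np.arctan2(-e[0],e[1])),"w",np.linalg.norm(e),np.linalg.norm(W[1]-W[0]))
n=np.array([d[1],-d[0]]);print("needed world",m-y,"along slot",(m-y)@d*1e3,"across",(m-y)@n*1e3)
to(.612,.1085,.122)
E
```

```text
rack mid [0.61164272 0.10887762] yaw -3.5070557881271767
yel mid [0.61213307 0.11090027] yaw -4.442672297548179 w 0.08195830672230849 0.08107743430328737
needed world [-0.00049035 -0.00202265] along slot -2.0488555563126396 across -0.3657022828994535
t 16.3 pos [0.613  0.1098 0.1387] shift tool mm [-1.4 -1.  16.7] yawY -3.52 tilt [ 0.002  0.    -1.   ] F [-0.1 -0.1  0.1] w 9.2 g 58.8
```

play_rows:
  commands:
    - [-2,-0.5,0,0,0,0]
    - [0,0,4,0,0,0]
    - [0,0,5,0,0,0]
    - [0,0,5,0,0,0]
    - [0,0,5,0,0,0]

```text
time: 16.72
tool_pos: [0.6113, 0.1079, 0.1174]
tool_rot: [-0.0, 0.728, 0.685, -0.0]
contact_force: [0.1, -0.5, -0.9]
gripper_width: 0.108
grasp_force: 58.8
```

play_rows:
  commands:
    - [0,0,5,0,0,0]
    - [0,0,4,0,0,0]
    - [0,0,3,0,0,0]
    - [0,0,2,0,0,0]
    - [0,0,0,0,0,0]

```text
time: 17.13
tool_pos: [0.6113, 0.1079, 0.1036]
tool_rot: [-0.0, 0.728, 0.685, -0.0]
contact_force: [-0.6, -0.0, -0.9]
gripper_width: 0.108
grasp_force: 58.8
```

```bash
python3 - <<'E'
from h import *
to(.612,.1085,.0843);print(manip.state()["ft_torque"])
E
```

```text
t 17.13 pos [0.6113 0.1079 0.1036] shift tool mm [ 0.7  0.7 19.3] yawY -3.52 tilt [-0.001 -0.    -1.   ] F [-0.6 -0.  -0.9] w 9.3 g 58.8
[-0.02241295 -0.00428445 -0.00434787]
```

Edge is in the slot (about 37 mm) with no contact force. I continue down gently.

play_rows:
  commands:
    - [0,0,3,0,0,0]
    - [0,0,3,0,0,0]
    - [0,0,3,0,0,0]
    - [0,0,0,0,0,0]
    - [0,0,0,0,0,0]

```text
time: 17.55
tool_pos: [0.6114, 0.1078, 0.095]
tool_rot: [-0.0, 0.728, 0.685, -0.0]
contact_force: [1.1, -0.1, -0.1]
gripper_width: 0.105
grasp_force: 58.8
```

play_rows:
  commands:
    - [0,0,2,0,0,0]
    - [0,0,2,0,0,0]
    - [0,0,2,0,0,0]
    - [0,0,0,0,0,0]
    - [0,0,0,0,0,0]

```text
time: 17.97
tool_pos: [0.6121, 0.1079, 0.0901]
tool_rot: [0.0, 0.728, 0.685, 0.0]
contact_force: [-1.9, -0.6, 4.0]
gripper_width: 0.108
grasp_force: 59.5
```

play_rows:
  commands:
    - [0,0,2,0,0,0]
    - [0,0,2,0,0,0]
    - [0,0,0,0,0,0]
    - [0,0,0,0,0,0]

```text
time: 18.3
tool_pos: [0.6121, 0.1079, 0.0863]
tool_rot: [0.0, 0.728, 0.685, 0.0]
contact_force: [-1.1, 0.1, 6.4]
gripper_width: 0.104
grasp_force: 59.8
```

Seat contact came as expected and force is rising along the spring. I push on to the hard stop.

play_rows:
  commands:
    - [0,0,1,0,0,0]
    - [0,0,1,0,0,0]
    - [0,0,1,0,0,0]
    - [0,0,0,0,0,0]
    - [0,0,0,0,0,0]

```text
time: 18.72
tool_pos: [0.6123, 0.1079, 0.0843]
tool_rot: [0.0, 0.728, 0.685, 0.0]
contact_force: [-3.7, -0.3, 10.9]
gripper_width: 0.103
grasp_force: 60.5
```

play_rows:
  commands:
    - [0,0,1,0,0,0]
    - [0,0,1,0,0,0]
    - [0,0,0,0,0,0]
    - [0,0,0,0,0,0]

```text
time: 19.05
tool_pos: [0.6127, 0.108, 0.0843]
tool_rot: [0.001, 0.728, 0.685, 0.001]
contact_force: [-7.0, -0.8, 17.5]
gripper_width: 0.105
grasp_force: 62.0
```

play_rows:
  commands:
    - [0,0,1,0,0,0]
    - [0,0,0,0,0,0]
    - [0,0,0,0,0,0]
    - [0,0,0,0,0,0]
    - [0,0,0,0,0,0]

```text
time: 19.47
tool_pos: [0.6129, 0.1079, 0.0842]
tool_rot: [0.001, 0.728, 0.685, 0.001]
contact_force: [-8.7, -0.8, 21.9]
gripper_width: 0.106
grasp_force: 62.8
```

```bash
python3 - <<'E'
from h import *
to(.6127,.108,.0843)
s=imaging.grab_frame("scene");cv2.imwrite("pics/c7.png",cv2.resize(s["image"][100:260,80:360,::-1],None,fx=2.8,fy=2.8,interpolation=cv2.INTER_CUBIC))
E
```

```text
t 19.47 pos [0.6129 0.1079 0.0842] shift tool mm [ 0.  -0.2 -0.1] yawY -3.5 tilt [ 0.002 -0.    -1.   ] F [-8.7 -0.8 21.9] w 9.1 g 62.8
```

View pics/c7.png

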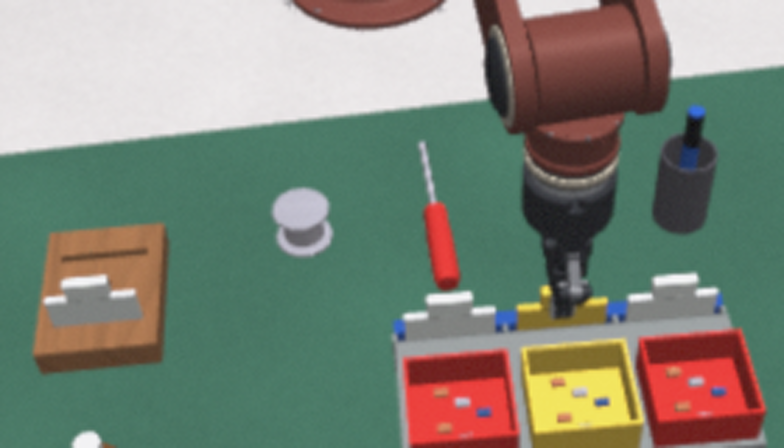

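The yellow holder is seated at crop (560,305), its shoulders in line with the white neighbours. The pen stands in the cup at (690,140), and the white holder and the bystanders in view look unmoved.

```bash
python3 -c "
from plant import manip
print(manip.job_done())"
```

```text
the job is handed in; nothing more can be done
None
```

The pen stands released in the steel cup, and the yellow holder is in the middle bay with its card facing the robot, held pressed on the seat's hard stop at about 22 N; I handed the job in after about 20 s of robot time, and no verdict was returned.

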